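# Load the ball carrier and present its cover

### The job

Put the two steel balls from the wooden rail into the two empty wells of the blue ball carrier, one ball per well, without letting any ball fall on the bench. Then draw the yellow cover plate out of its slanted rack by its black rib, turn it level and finish while holding it there: rib side up, centred over and square with the loaded carrier, a few centimetres clear above the balls, so that I can check them before it is closed. Leave the two balls that already sit in the carrier and do not disturb the spanner, the pipe coupling or the paste tin.

Things in the scene. Friction and masses are not known exactly. Their poses are not given: they have to be found in the camera images.
- ball_carrier: Blue carrier, fixed to the bench: a plate 130 (x) x 150 (y) x 14 mm on four 16 mm feet, top at 30 mm, with four square wells (through holes, 25 mm wide). Origin: centre of its underside on the bench; z up. It stands at varying places and yaw, to the right of the robot.
- well_0 (a point): Centre that a ball has when it sits in well 0 of the carrier (its hole is straight below): at (-35, 42) mm in the carrier's frame, 11.5 mm above the carrier's top. Empty at the start.
- well_1 (a point): Centre that a ball has when it sits in well 1 of the carrier (its hole is straight below): at (-35, -42) mm in the carrier's frame, 11.5 mm above the carrier's top. A ball already sits here (ball_2).
- well_2 (a point): Centre that a ball has when it sits in well 2 of the carrier (its hole is straight below): at (35, 42) mm in the carrier's frame, 11.5 mm above the carrier's top. A ball already sits here (ball_3).
- well_3 (a point): Centre that a ball has when it sits in well 3 of the carrier (its hole is straight below): at (35, -42) mm in the carrier's frame, 11.5 mm above the carrier's top. Empty at the start.
- ball_rail: Narrow wooden rail, fixed: a strip 160 (x) x 30 (y) mm, top at 30 mm, to the left of the robot, with two shallow square seats (20 mm holes) 90 mm apart along its x axis. Origin: centre of its underside on the bench. The fingers fit on both sides of the strip beside a ball.
- ball_0: Loose steel ball, 34 mm across, about 0.12 kg; origin at its centre. At the start it sits in a seat of the rail, its centre 13.7 mm above the strip's top.
- ball_1: Loose steel ball, 34 mm across, about 0.12 kg; origin at its centre. At the start it sits in a seat of the rail, its centre 13.7 mm above the strip's top.
- ball_2: Loose steel ball, 34 mm across, about 0.12 kg; origin at its centre. At the start it already sits in well_1 of the carrier; it stays there.
- ball_3: Loose steel ball, 34 mm across, about 0.12 kg; origin at its centre. At the start it already sits in well_2 of the carrier; it stays there.
- cover_rack: Fixed wooden rack between rail and carrier; origin: centre of its underside. Its board rises at 40 degrees along the rack's +x (away from the robot). The cover lies on it between side cheeks (2.5 mm free each side), under two steel lips over the lower 58 mm of its side edges, 4.5 mm above the plate: slide it up the slope along its own x by 70 mm or more before lifting or turning it.
- cover: Loose yellow plate 120 (x) x 150 (y) x 6 mm, 0.2 to 0.33 kg, four 31 mm square windows; in its middle a black rib to grip, 46 mm long (x), 12 mm thick (y), its top 44 mm above the plate's underside. Origin: centre of the underside, z towards the rib. At the start x points up the slope and z leans 40 degrees from vertical towards the robot. To be held with x along the carrier's x (either way).
- spanner_17: Loose spanner, 212 x 36 x 8 mm, lying near the front edge of the bench; bystander.
- pipe_coupling_2: Loose dark pipe coupling (short tube), 47 mm across, 50 mm tall, near the front edge; bystander.
- paste_tin: Loose grey tin with red lid, 69 mm across, 50 mm tall, behind on the left; bystander.
Things that resemble listed ones, but are neither listed nor needed, are in the scene too. Leave any orange look-alike of the ball_2 alone.

How it is judged:
By the outcome, as a careful person would: the job done as asked, in the order asked, and still so for the second after the job is handed in, while the arm keeps its last pose, push and grip.
It also fails if it takes over 70 s, if anything falls off the work surface, if the arm or the gripper's body presses on something with over 40 N, if the wrist force passes 120 N, or if a joint passes its speed limit or range.

### The arm

A 6-joint arm with a two-finger parallel gripper is mounted at the origin on a cart in front of the work surface, level with it; the furniture and walls round the work are solid. World frame = base frame: x ahead of the robot, y to its left, z up, the work surface at z = 0. Lengths are in m, angles in rad, forces in N, time in s.
With the tool pointing down it reaches from about 0.275 to 0.975 m from the base axis. Payload 8.4 kg.
Tool frame: the origin (TCP) lies midway between the tips of the shut fingers; the grasp point (between the pads) lies 19 mm behind it; z points along the fingers, y is the line along which they close (so a half turn about z gives the same grasp; the last joint's range is limited). The gripper opens to 92 mm and grips with 3 to 60 N. Pads are 20 mm wide; open, the fingers measure 128 mm over their backs; the gripper's body (75 mm by 189 mm) begins 69 mm behind the grasp point.
Start: joints at [-1.139, 0.353, 1.633, -0, 1.155, -0.002], TCP at [0.263, -0.567, 0.215] pointing down, gripper open.
Joint ranges: [-2.63, 2.63], [-0.92, 2.1], [0.06, 2.66], [-1.3, 4.44], [0, 2.69], [-3.02, 3.02]. Speed limits (rad/s): [2.22, 2.22, 2.79, 3.14, 3.14, 3.14].

### API

Orientations are given as a rotation vector (axis times angle).
In Python, from workcell import r gives the robot as it stands. The module is installed in compiled form; this text tells all that it offers.
- The arm moves only by the shell command python3 -m crank 'ROWS' [FORCE]. ROWS is JSON, a list of rows, each a list of 7 numbers: the shift along the world's x, y, z in mm, then the turn, a rotation vector about the world's x, y, z in degrees, then the gripper's target within -1 to 1 (fully open at 1, half-way at 0, shut at -1). In form: [[x, y, z, rx, ry, rz, claw], ...]. A call has 1 to 20 rows; each row is the pose to reach, as a shift and turn from the pose commanded when the call began; what a row does not reach only later rows make up. A row lasts 1/8 s, in which the tool goes at most 62.5 mm and 10.7 degrees, less where a joint would pass 70% of its speed; a pose out of reach is approached as far as the arm can. A call with a gripper value outside its range is refused whole. The fingers move at their own pace and stop on an object; FORCE is the grip in N (left out, the last holds). Time passes only in rows, so rows that repeat a pose let the fingers close. It gives the time, the measured TCP pose, the force, the opening and the grip force at its end, in the units of the state.
- r.read_state(): the state, without advancing time (a new reading comes with each control period).
- r.grab_frame(name): name is "scene" or "top" or "wrist"; returns (picture, depth): 420x560x3 uint8, blue, green, red; 420x560 float32, m along the optical axis (not along the pixel's ray), 0 where there is no reading.
- r.camera_info(name): a dict with "intrinsics" (3x3 intrinsics, pixels), "world_from_camera" (4x4, takes a point from camera to world coordinates). Camera axes: x right, y down, z forward; pixel columns grow to the right and rows downward; lengths in m; the calibration is good to about 2 mm. A picture is of the moment at which its call begins: read the wrist's pose just before it. camera_info takes no time and is no camera call; for the wrist camera it gives the pose at the moment of the call.
- r.close_job(): hands the job in; it is judged then, once.
The state is a dict: "time_s": time; "joint_pos": joint angles; "joint_velocities": joint speeds; "effort": joint torques, N m; "ee_pos": TCP position; "ee_rot": TCP orientation; "ft_force": force on the tool from outside, world axes, zero at the start; "torque": the same for the moment, N m; "gripper_width": opening from 0.0 (shut) to 1.0 (fully open); "grip_force": force on a finger pad.
Only numpy, scipy, OpenCV 4.12 (cv2) and the standard library are available. Lean on these libraries where they do the work, as an engineer would, in place of code of your own. Each camera call takes 0.05 s, during which the arm holds its last target. There are 200 camera calls.

## Working session

There is one attempt and no reset: what is moved stays moved. The work goes in short steps, Python scripts to look and compute and a shell command to move; the robot and the scene stay as the last step left them, time stands still between calls to the robot, and variables do not carry over. Pictures are saved under pics/ and viewed, at most 10 in all, crops included, and the job is handed in when it is done.

```bash
mkdir -p pics; cat > h.py <<'E'
import numpy as np, cv2
from workcell import r
def grab(n,save=None):
    info=r.camera_info(n); im,d=r.grab_frame(n)
    K=np.array(info["intrinsics"]);T=np.array(info["world_from_camera"])
    if save: cv2.imwrite("pics/"+save,im)
    return im,d,K,T
def cloud(d,K,T):
    v,u=np.mgrid[:d.shape[0],:d.shape[1]]
    p=np.stack([(u-K[0,2])/K[0,0]*d,(v-K[1,2])/K[1,1]*d,d],-1)
    w=p@T[:3,:3].T+T[:3,3]; w[d==0]=np.nan
    return w
def ray(u,v,K,T,z):
    q=T[:3,:3]@np.array([(u-K[0,2])/K[0,0],(v-K[1,2])/K[1,1],1]);c=T[:3,3]
    return c+q*(z-c[2])/q[2]
E
python3 - <<'E'
from h import *
for n in("top","scene"):
    im,d,K,T=grab(n,n+"0.png"); np.savez("/tmp/%s.npz"%n,im=im,d=d,K=K,T=T); print(n,T.round(3).tolist(),K.tolist())
print(r.read_state())
E
```

```text
top [[0.026, -0.98, 0.197, 0.293], [-1.0, -0.029, -0.012, -0.038], [0.018, -0.197, -0.98, 1.372], [0.0, 0.0, 0.0, 1.0]] [[495.7687636004634, 0.0, 285.4613854434957], [0.0, 495.7687636004634, 214.30550499079757], [0.0, 0.0, 1.0]]
scene [[-0.808, -0.378, 0.453, -0.07], [-0.589, 0.488, -0.644, 0.818], [0.022, -0.787, -0.617, 0.91], [0.0, 0.0, 0.0, 1.0]] [[487.83688066302625, 0.0, 272.5815957213192], [0.0, 487.83688066302625, 206.49722184768385], [0.0, 0.0, 1.0]]
{'time_s': 0.1, 'joint_pos': array([-1.13938362e+00,  3.53558055e-01,  1.63400766e+00, -3.06706456e-05,
        1.15519351e+00, -2.41162165e-03]), 'joint_velocities': array([ 0.00097788, -0.00257253, -0.00352357,  0.00158322, -0.00148888,
        0.00031328]), 'effort': array([ 1.49923803e-04, -5.94908059e+01, -3.34930480e+01,  6.99290656e-02,
        1.84248638e-02, -4.82903147e-05]), 'ee_pos': array([ 0.2625268 , -0.56673577,  0.21397407]), 'ee_rot': array([-3.06686311e+00, -6.75893401e-01,  4.32951838e-04]), 'ft_force': array([0.22273705, 0.35141655, 0.30758795]), 'torque': array([-0.05026695,  0.02354335, -0.05033012]), 'grip_force': 0.0, 'gripper_width': 1.0010195104715618}
```

View pics/top0.png

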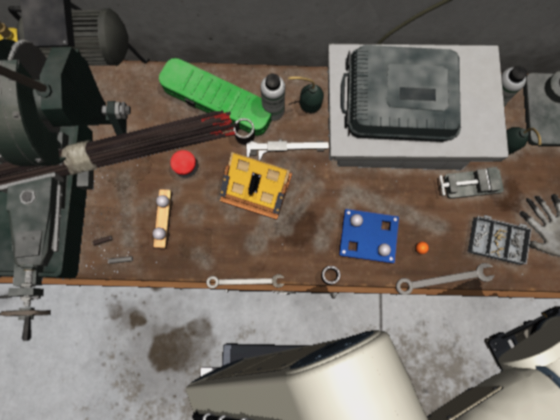

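View pics/scene0.png

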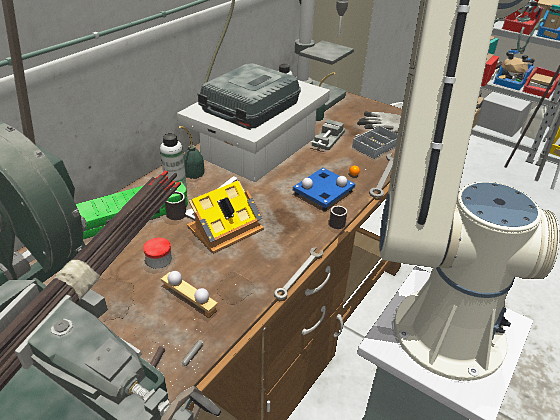

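Top view: the rail is at (162,218) with balls at (163,201) and (159,233). The yellow cover in its rack is at (257,185), and the blue carrier at (370,236) has balls at (357,220) and (385,250). The orange look-alike is at (422,248). It is a decoy because it lies on the bench and is orange; the only steel balls on the rail are the two grey ones.

```bash
cat > m.py <<'E'
from h import *
def load(n):
    z=np.load("/tmp/%s.npz"%n); return z['im'],z['d'],z['K'],z['T']
im,d,K,T=load("top"); W=cloud(d,K,T); hsv=cv2.cvtColor(im,cv2.COLOR_BGR2HSV)
def blob(m,name,box,z):
    mm=np.zeros(m.shape,np.uint8); x0,y0,x1,y1=box; mm[y0:y1,x0:x1]=m[y0:y1,x0:x1]
    c=max(cv2.findContours(mm,cv2.RETR_EXTERNAL,cv2.CHAIN_APPROX_NONE)[0],key=cv2.contourArea)
    P=np.array([ray(u,v,K,T,z)[:2] for u,v in c[:,0]]).astype(np.float32)
    rc=cv2.minAreaRect(P*1000); print(name,np.round(rc[0],1),np.round(rc[1],1),round(rc[2],1)); return mm>0
H,S,V=cv2.split(hsv)
blue=((H>100)&(H<125)&(S>120)).astype(np.uint8)*255
m=blob(blue,"carrier",(325,195,415,275),.030); print(np.nanmedian(W[m],0))
grey=((S<60)&(V>110)).astype(np.uint8)*255
for n,b,z in(("b0",(150,190,176,212),.0437),("b1",(146,222,172,246),.0437),("b3?",(345,208,370,230),.0415),("b2?",(372,238,398,262),.0415)):
    m=blob(grey,n,b,z)
    w=W[m]; w=w[w[:,2]>.03]; 
    A=np.c_[2*w,np.ones(len(w))]
    t=w[w[:,2]>np.nanpercentile(w[:,2],70)]; print("  top",np.nanmax(w[:,2]),t.mean(0).round(4))
wood=((H>8)&(H<28)&(S>90)&(V>140)).astype(np.uint8)*255
m=blob(wood,"rail",(145,180,180,255),.030)
# rack plate: fit plane to yellow
yel=((H>18)&(H<32)&(S>140)&(V>120)); yel[:145]=0;yel[220:]=0;yel[:,:215]=0;yel[:,300:]=0
w=W[yel]; w=w[np.isfinite(w[:,0])]
for _ in range(4):
    c=w.mean(0); n=np.linalg.svd(w-c)[2][2]; n*=np.sign(n[2]); e=(w-c)@n; w=w[abs(e)<max(.003,1.5*abs(e).mean())]
print("plane",c.round(4),n.round(3),np.degrees(np.arccos(n[2])),len(w),abs(e).mean())
ex=np.array([0,0,1])-n*n[2]; ex/=np.linalg.norm(ex); ey=np.cross(n,ex)
cc=cv2.findContours(cv2.morphologyEx(yel.astype(np.uint8)*255,cv2.MORPH_CLOSE,np.ones((15,15))),cv2.RETR_EXTERNAL,cv2.CHAIN_APPROX_NONE)[0]
cc=max(cc,key=cv2.contourArea)[:,0]
def onp(u,v):
    q=T[:3,:3]@np.array([(u-K[0,2])/K[0,0],(v-K[1,2])/K[1,1],1]);o=T[:3,3]; return o+q*((c-o)@n)/(q@n)
P=np.array([onp(*p) for p in cc])
rc=cv2.minAreaRect(np.c_[(P-c)@ex,(P-c)@ey].astype(np.float32)*1000); print("cover rect in plane",rc)
ctr=c+ex*rc[0][0]/1e3+ey*rc[0][1]/1e3
print("cover top centre",ctr.round(4),"ex",ex.round(3),"ey",ey.round(3))
print("yaw of ex",np.degrees(np.arctan2(ex[1],ex[0])))
blk=(V<45); blk[:165]=0;blk[205:]=0;blk[:,:240]=0;blk[:,275:]=0
w=W[blk]; print("rib",np.nanmedian(w,0), "in plate frame",[ (np.nanpercentile((w-ctr)@a,5).round(4),np.nanpercentile((w-ctr)@a,95).round(4)) for a in (ex,ey,n)])
E
python3 m.py; python3 - <<'E'
import cv2
im=cv2.imread('pics/top0.png'); cv2.imwrite('pics/crop.png',cv2.resize(im[140:290,140:440],(800,400),interpolation=cv2.INTER_CUBIC))
E
```

```text
carrier [ 511.  -285.5] [151.  129.7] 83.2
[ 0.50976786 -0.2856682   0.03006642]
b0 [589.2 285.9] [32.5 29.7] 73.1
  top 0.0649991432581527 [0.5879 0.2803 0.0604]
b1 [498.9 288.1] [27.3 32.5] 1.7
  top 0.06436828413098405 [0.497  0.2841 0.0604]
b3? [ 552.2 -249.7] [30.9 27.8] 45.4
  top 0.061057122500188576 [ 0.5508 -0.2484  0.0575]
b2? [ 472.2 -325.2] [31.3 28.5] 26.3
  top 0.06389406604417625 [ 0.4707 -0.323   0.0584]
rail [543.7 285.1] [33.4 67.3] 88.8
plane [0.6444 0.0298 0.0753] [-0.616  0.181  0.767] 39.90849330659087 1137 0.0013423810755662509
cover rect in plane ((-2.1248817443847656, 1.8008804321289062), (151.9180145263672, 124.72032165527344), 89.16827392578125)
cover top centre [0.6434 0.032  0.0739] ex [ 0.736 -0.216  0.642] ey [ 0.282  0.959 -0.   ]
yaw of ex -16.367919432333043
rib [0.63045622 0.03181972 0.09787633] in plate frame [(np.float64(-0.0171), np.float64(0.0211)), (np.float64(-0.0089), np.float64(0.0034)), (np.float64(0.0034), np.float64(0.0406))]
```

View pics/crop.png

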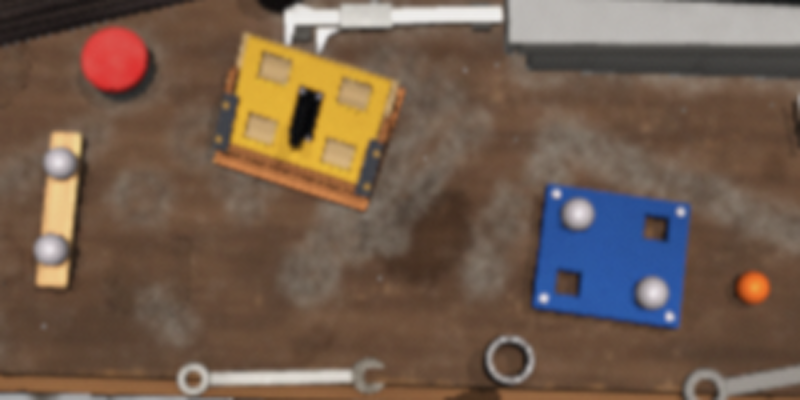

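The crop confirms two steel balls on the rail at (60,163) and (50,248), and empty wells at (655,228) and (568,283). The cover rib is at (305,115), and the orange decoy sits on the bench at (753,287).

```bash
cat >> m.py <<'E'
print('----')
m=((wood>0)&(abs(W[...,2]-.03)<.02)); m[:180]=0;m[255:]=0;m[:,:145]=0;m[:,180:]=0
c=np.argwhere(m)[:,::-1]; P=np.array([ray(u,v,K,T,.03)[:2] for u,v in c])*1000
print("rail all",cv2.minAreaRect(P.astype(np.float32)))
for lo,hi in((.02,.06),(.06,.15),(.15,.3),(.3,.6),(.6,1.3)):
    s=W[(W[...,2]>lo)&(W[...,2]<hi)&(W[...,0]>.35)&(W[...,0]<.8)&(abs(W[...,1])<.45)]
    g,_,_=np.histogram2d(s[:,0],s[:,1],[np.arange(.35,.81,.05),np.arange(-.45,.46,.1)]); print(lo,hi);print(g.astype(int))
E
python3 m.py | sed -n '/----/,$p'
python3 -m crank '[[40,140,40,0,0,0,1],[80,280,60,0,0,-10,1],[120,420,60,0,0,-20,1],[160,560,60,0,0,-30,1],[200,700,60,0,0,-30,1],[237,800,60,0,0,-30,1],[277,852,60,0,0,-30,1],[277,852,60,0,0,-30,1],[277,852,60,0,0,-30,1],[277,852,60,0,0,-30,1],[277,852,60,0,0,-30,1],[277,852,60,0,0,-30,1],[277,852,60,0,0,-30,1],[277,852,60,0,0,-30,1],[277,852,60,0,0,-30,1],[277,852,60,0,0,-30,1],[277,852,60,0,0,-30,1],[277,852,60,0,0,-30,1]]' 25
```

```text
----
rail all ((542.4494018554688, 283.9299011230469), (31.222654342651367, 160.83248901367188), 88.44567108154297)
0.02 0.06
[[  0   0  62   0   0   0   0   0   0]
 [  8  98  64   0   0   0   0   0   0]
 [163 650 223   0   0   0   0 182   0]
 [ 83 585 260   0   0   0   0 196   0]
 [ 46 288 135   0 292  30   0 221   0]
 [  0   0   0   0 209 404   0  77   0]
 [  0   0   0   0   0   0 240  54   0]
 [173 170  78   0   0   0 181  52   0]
 [  0   0   0   0  42  77   0   0   0]]
0.06 0.15
[[  0   0   0   0   0   0   0   0   0]
 [  0   0   0   0   0   0   0   0   0]
 [  0   7   0   0   0   0   0  12   0]
 [  0   0   0   0   0   0   0   4   0]
 [  0   0   2   0  26   0   0  17   0]
 [  0   0   0  24 585 119   0   0  20]
 [ 45  48  59  29 564 467   0 158 229]
 [ 45  10  17   0   1 140 235  77   1]
 [  0   0  13   0  11 106   1   0 228]]
0.15 0.3
[[   0    0    0    0    0    0    0    0    0]
 [   0    0    0    0    0    0    0    0    0]
 [   0    0    0    0    0    0    0    0    0]
 [   0    0    0    0    0    0    0    0    0]
 [   0    0    0    0    0    0    0    0    0]
 [   0    0
[... 262 characters left out ...]
 0    0    0    0    0]
 [   0    0    0    0    0    0    0    0    0]
 [   0    0    0    0    0    0    0    0    0]
 [   0    0    0    0    0    0    0    0    0]
 [   0    0    0    0    0    0    0    0    0]
 [   0    0    0    0    0    0    0    0  503]
 [   0    0    0    0    0    0    0    0 1122]
 [   0    0    0    0    0    0    0    0  717]]
0.6 1.3
[[0 0 0 0 0 0 0 0 0]
 [0 0 0 0 0 0 0 0 0]
 [0 0 0 0 0 0 0 0 0]
 [0 0 0 0 0 0 0 0 0]
 [0 0 0 0 0 0 0 0 0]
 [0 0 0 0 0 0 0 0 0]
 [0 0 0 0 0 0 0 0 0]
 [0 0 0 0 0 0 0 0 0]
 [0 0 0 0 0 0 0 0 0]]
time_s: 2.35
ee_pos: [0.5394, 0.2836, 0.2747]
ee_rot: [3.138, -0.143, -0.0]
ft_force: [-0.2, -0.7, -0.5]
gripper_width: 0.998
grip_force: 0.0
```

```bash
python3 - <<'E'
from h import *
im,d,K,T=grab("wrist","w1.png"); W=cloud(d,K,T)
print(r.read_state()['ee_pos'],T[:3,3],T[:3,2])
for k,(x,y) in enumerate(((.588,.2845),(.498,.2868))):
    w=W[(np.hypot(W[...,0]-x,W[...,1]-y)<.03)&(W[...,2]>.045)]
    A=np.c_[2*w,np.ones(len(w))]; s=np.linalg.lstsq(A,(w**2).sum(1),rcond=None)[0]
    print(k,len(w),"sphere",s[:3].round(4),"r",np.sqrt(s[3]+s[:3]@s[:3]).round(4))
m=(abs(W[...,2]-.03)<.005)&(np.abs(W[...,1]-.285)<.06)&(abs(W[...,0]-.54)<.12)
print(cv2.minAreaRect((W[m][:,:2]*1000).astype(np.float32)))
E
```

```text
[0.53953523 0.28371053 0.27481589] [0.61993422 0.27652359 0.44491017] [-0.28317977  0.02537545 -0.95873109]
0 8560 sphere [0.521  0.2898 0.2195] r 0.1747
1 421 sphere [0.4994 0.2857 0.0437] r 0.0165
((544.263671875, 284.52392578125), (29.9500732421875, 159.94711303710938), 88.52350616455078)
```

View pics/w1.png

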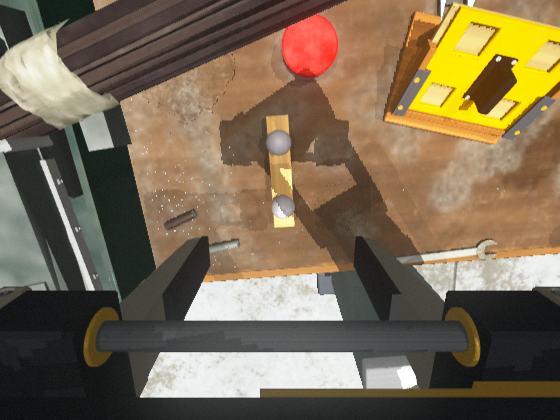

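The wrist view shows the rail, with ball_0 at (278,142) and ball_1 at (283,206). The tin is clear at (310,45) and the rack is on the right. I'll take ball_1 first.

```bash
python3 -m crank '[[-40,2,-50,0,0,4,1],[-40,2,-100,0,0,4,1],[-40,2,-150,0,0,4,1],[-40,2,-190,0,0,4,1],[-40,2,-215,0,0,4,1],[-40,2,-231,0,0,4,0.6],[-40,2,-241,0,0,4,0.4],[-40,2,-241,0,0,4,0.2],[-40,2,-241,0,0,4,0.2]]'
```

```text
time_s: 3.52
ee_pos: [0.5003, 0.2872, 0.0344]
ee_rot: [-3.141, 0.031, -0.002]
ft_force: [0.9, 0.1, 0.1]
gripper_width: 0.608
grip_force: 0.0
```

```bash
python3 -m crank '[[-1,-1.5,-0.5,0,0,0,0.1],[-1,-1.5,-0.5,0,0,0,-1],[-1,-1.5,-0.5,0,0,0,-1],[-1,-1.5,-0.5,0,0,0,-1],[-1,-1.5,-0.5,0,0,0,-1],[-1,-1.5,10,0,0,0,-1],[-1,-1.5,30,0,0,0,-1],[-1,-1.5,80,0,0,0,-1],[-1,-1.5,80,0,0,0,-1]]' 25
```

```text
time_s: 4.65
ee_pos: [0.501, 0.2867, 0.1175]
ee_rot: [-3.138, 0.031, -0.009]
ft_force: [-0.3, -0.2, -1.5]
gripper_width: 0.356
grip_force: 25.0
```

```bash
python3 -m crank '[[0,-15,40,0,0,0,-1],[0,-50,80,0,0,0,-1],[0,-100,110,0,0,-3,-1],[0,-155,110,0,0,-6,-1],[0,-210,110,0,0,-6,-1],[0,-265,110,0,0,-6,-1],[0,-320,110,0,0,-6,-1],[0,-375,110,0,0,-6,-1],[0,-430,110,0,0,-6,-1],[0,-480,110,0,0,-6,-1],[0,-525,110,0,0,-6,-1],[0,-550,110,0,0,-6,-1],[0,-560,110,0,0,-6,-1],[0,-560,110,0,0,-6,-1]]'
python3 - <<'E'
from h import *
st=r.read_state()
im,d,K,T=grab("wrist","w2.png"); W=cloud(d,K,T)
print(st['ee_pos'],st['ee_rot'],st['grip_force'],st['gripper_width'])
m=(abs(W[...,2]-.03)<.004)&(np.hypot(W[...,0]-.511,W[...,1]+.2855)<.13)
H,S,V=cv2.split(cv2.cvtColor(im,cv2.COLOR_BGR2HSV)); m&=(H>100)&(H<125)&(S>100)
print(m.sum(),cv2.minAreaRect((W[m][:,:2]*1000).astype(np.float32)))
for x,y in((.551,-.248),(.471,-.323)):
    w=W[(np.hypot(W[...,0]-x,W[...,1]-y)<.03)&(W[...,2]>.043)&(W[...,2]<.065)]
    if len(w)<40: print("few");continue
    s=np.linalg.lstsq(np.c_[2*w,np.ones(len(w))],(w**2).sum(1),rcond=None)[0]
    print(len(w),"sphere",s[:3].round(4),"r",np.sqrt(s[3]+s[:3]@s[:3]).round(4))
p=st['ee_pos']
w=W[(np.abs(W[...,0]-p[0])<.025)&(np.abs(W[...,1]-p[1])<.03)&(W[...,2]<p[2]+.05)&(W[...,2]>p[2]-.02)]
print("held",len(w),np.median(w,0) if len(w) else '')
E
```

```text
time_s: 6.4
ee_pos: [0.4983, -0.2744, 0.223]
ee_rot: [-3.135, 0.197, 0.002]
ft_force: [0.4, 0.9, -1.0]
gripper_width: 0.353
grip_force: 25.0
[ 0.49831378 -0.27438413  0.22297884] [-3.13471318e+00  1.96846940e-01  1.50869470e-03] 24.99973475933075 0.3525124270323495
10130 ((512.1183471679688, -286.511962890625), (150.04769897460938, 129.72425842285156), 83.38517761230469)
643 sphere [ 0.5523 -0.249   0.0414] r 0.0166
556 sphere [ 0.4732 -0.3242  0.0415] r 0.0164
held 5181 [ 0.50614689 -0.27443474  0.24690452]
```

View pics/w2.png

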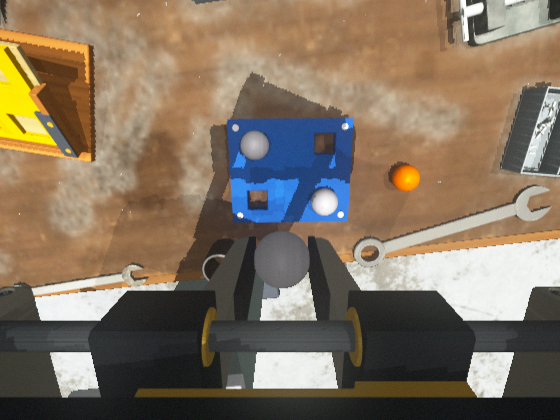

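The wrist view shows the held ball at (282,258) between the fingers. The empty wells are at (325,143) and (258,198), and the resting balls at (255,145) and (325,200). Next I'll measure the held ball's offset and lower it into well_3.

```bash
cat > held.py <<'E'
from h import *
st=r.read_state(); im,d,K,T=grab("wrist"); W=cloud(d,K,T); p=st['ee_pos']
v,u=np.mgrid[:420,:560]
m=(np.hypot(u-282,v-258)<20)
w=W[m]; w=w[np.isfinite(w[:,0])]; w=w[np.linalg.norm(w-p,axis=1)<.05]
from scipy.optimize import least_squares
s=least_squares(lambda c:np.linalg.norm(w-c,axis=1)-.017,p+[0,0,.01],loss='soft_l1',f_scale=.001).x
print("tcp",p.round(4),"ball-tcp mm",((s-p)*1000).round(1),len(w))
for n,x in(("well0",(.4826,-.2409)),("well3",(.5424,-.3324))): print(n,"ball shift needed mm",((x-s[:2])*1000).round(1))
E
python3 held.py
```

```text
tcp [ 0.4984 -0.2738  0.2232] ball-tcp mm [-0.2  0.1  9.8] 1242
well0 ball shift needed mm [-15.7  32.8]
well3 ball shift needed mm [ 44.1 -58.7]
```

```bash
python3 -m crank '[[22,-30,0,0,0,0,-1],[44,-59,-20,0,0,0,-1],[44,-59,-70,0,0,0,-1],[44,-59,-120,0,0,0,-1],[44,-59,-155,0,0,0,-1],[44,-59,-170,0,0,0,-1],[44,-59,-170,0,0,0,-1],[44,-59,-170,0,0,0,-1]]'
```

```text
time_s: 7.5
ee_pos: [0.5439, -0.334, 0.0553]
ee_rot: [3.134, -0.195, 0.003]
ft_force: [-0.4, -0.2, -0.9]
gripper_width: 0.358
grip_force: 25.0
```

```bash
python3 -m crank '[[-1,1.5,-8,0,0,0,-1],[-1,1.5,-16,0,0,0,-1],[-1,1.5,-21.5,0,0,0,-1],[-1,1.5,-21.5,0,0,0,-1],[-1,1.5,-21.5,0,0,0,-1]]'
```

```text
time_s: 8.12
ee_pos: [0.5417, -0.3321, 0.032]
ee_rot: [-3.135, 0.196, 0.0]
ft_force: [0.5, -0.3, -0.7]
gripper_width: 0.354
grip_force: 25.0
```

```bash
python3 -m crank '[[0,0,1,0,0,0,-0.1],[0,0,1,0,0,0,0.1],[0,0,1,0,0,0,0.2],[0,0,1,0,0,0,0.2],[0,0,20,0,0,0,0.2],[0,0,60,0,0,0,0.2],[0,0,120,0,0,0,0.6],[0,0,180,0,0,0,1],[-20,40,215,0,0,0,1],[-20,46,215,0,0,0,1]]'
python3 - <<'E'
from h import *
im,d,K,T=grab("wrist"); W=cloud(d,K,T)
for x,y in((.5424,-.3324),(.552,-.249),(.473,-.3242)):
    w=W[(np.hypot(W[...,0]-x,W[...,1]-y)<.03)&(W[...,2]>.043)&(W[...,2]<.065)]
    s=np.linalg.lstsq(np.c_[2*w,np.ones(len(w))],(w**2).sum(1),rcond=None)[0]
    print(len(w),"sphere",s[:3].round(4),"r",np.sqrt(s[3]+s[:3]@s[:3]).round(4))
E
```

```text
time_s: 9.38
ee_pos: [0.5223, -0.2854, 0.2517]
ee_rot: [3.133, -0.194, 0.009]
ft_force: [0.1, -0.8, -1.0]
gripper_width: 0.994
grip_force: 0.0
531 sphere [ 0.5427 -0.3324  0.0416] r 0.0165
533 sphere [ 0.5522 -0.249   0.0413] r 0.0166
459 sphere [ 0.4733 -0.3244  0.0413] r 0.0165
```

```bash
python3 -m crank '[[0,30,0,0,0,0,1],[0,85,0,0,0,3,1],[0,147,0,0,0,6,1],[0,209,0,0,0,6,1],[0,271,0,0,0,6,1],[0,333,0,0,0,6,1],[10,395,0,0,0,6,1],[20,457,0,0,0,6,1],[35,515,-20,0,0,6,1],[50,550,-60,0,0,6,1],[65,568,-110,0,0,6,1],[67,569,-160,0,0,6,1],[67,569,-190,0,0,6,0.6],[67,569,-207,0,0,6,0.4],[67,569,-217,0,0,6,0.2],[67,569,-217,0,0,6,0.2],[67,569,-217,0,0,6,0.2]]'
```

```text
time_s: 11.55
ee_pos: [0.5895, 0.2832, 0.0313]
ee_rot: [-3.141, 0.031, -0.003]
ft_force: [0.4, -0.3, 0.3]
gripper_width: 0.603
grip_force: 0.0
```

```bash
python3 -m crank '[[0,0,2.5,0,0,0,0.1],[0,0,2.5,0,0,0,-1],[0,0,2.5,0,0,0,-1],[0,0,2.5,0,0,0,-1],[0,0,2.5,0,0,0,-1],[-1,-1,12,0,0,0,-1],[-10,-1,40,0,0,0,-1],[-40,-10,90,0,0,0,-1],[-70,-40,140,0,0,0,-1],[-90,-90,180,0,0,-3,-1],[-90,-145,190,0,0,-6,-1],[-90,-200,190,0,0,-6,-1],[-90,-255,190,0,0,-6,-1],[-90,-310,190,0,0,-6,-1],[-90,-365,190,0,0,-6,-1],[-90,-420,190,0,0,-6,-1],[-90,-465,190,0,0,-6,-1],[-90,-500,190,0,0,-6,-1],[-90,-520,190,0,0,-6,-1],[-90,-520,190,0,0,-6,-1]]' 25; python3 held.py
```

```text
time_s: 14.05
ee_pos: [0.4984, -0.2377, 0.22]
ee_rot: [-3.135, 0.198, 0.0]
ft_force: [-0.3, 1.0, -2.0]
gripper_width: 0.356
grip_force: 25.0
tcp [ 0.4984 -0.2377  0.22  ] ball-tcp mm [-0.3  0.3 10.1] 1242
well0 ball shift needed mm [-15.5  -3.5]
well3 ball shift needed mm [ 44.3 -95. ]
```

```bash
python3 -m crank '[[-16,-3.5,-40,0,0,0,-1],[-16,-3.5,-90,0,0,0,-1],[-16,-3.5,-135,0,0,0,-1],[-16,-3.5,-160,0,0,0,-1],[-16,-3.5,-167,0,0,0,-1],[-16,-3.5,-167,0,0,0,-1],[-16,-3.5,-167,0,0,0,-1]]'
```

```text
time_s: 14.98
ee_pos: [0.4837, -0.2407, 0.0544]
ee_rot: [3.135, -0.195, 0.003]
ft_force: [-0.7, -0.1, -1.3]
gripper_width: 0.355
grip_force: 25.0
```

```bash
python3 -m crank '[[-0.5,0,-8,0,0,0,-1],[-0.5,0,-16,0,0,0,-1],[-0.5,0,-21,0,0,0,-1],[-0.5,0,-21,0,0,0,-1],[-0.5,0,-21,0,0,0,-1]]'
```

```text
time_s: 15.6
ee_pos: [0.4822, -0.2406, 0.032]
ee_rot: [-3.135, 0.196, 0.0]
ft_force: [0.9, 0.3, -1.1]
gripper_width: 0.356
grip_force: 25.0
```

```bash
python3 -m crank '[[0,0,1,0,0,0,-0.1],[0,0,1,0,0,0,0.1],[0,0,1,0,0,0,0.2],[0,0,1,0,0,0,0.2],[0,0,20,0,0,0,0.2],[0,0,60,0,0,0,0.2],[0,0,120,0,0,0,0.6],[0,0,180,0,0,0,1],[20,40,230,0,0,0,1],[50,100,268,0,0,0,1],[70,160,268,0,0,0,1],[88,220,268,0,0,0,1],[88,270,268,0,0,0,1],[88,270,268,0,0,0,1],[88,270,268,0,0,0,1]]'
cat > cov.py <<'E'
from h import *
import sys
st=r.read_state(); im,d,K,T=grab("wrist",sys.argv[1]); W=cloud(d,K,T)
print("tcp",st['ee_pos'].round(4),st['ee_rot'].round(3))
H,S,V=cv2.split(cv2.cvtColor(im,cv2.COLOR_BGR2HSV))
box=(np.hypot(W[...,0]-.643,W[...,1]-.032)<.12)&(W[...,2]>.03)
y=box&(H>22)&(H<34)&(S>150)
w0=W[y]; w=w0
for _ in range(5):
    c=w.mean(0); n=np.linalg.svd(w-c,full_matrices=False)[2][2]; n*=np.sign(n[2]); e=(w-c)@n; w=w[abs(e)<.003]
w=w0[abs((w0-c)@n)<.004]
ex=np.array([0,0,1])-n*n[2]; ex/=np.linalg.norm(ex); ey=np.cross(n,ex)
rc=cv2.minAreaRect((np.c_[(w-c)@ex,(w-c)@ey]*1000).astype(np.float32)); print("rect",np.round(rc[0],1),np.round(rc[1],1),round(rc[2],2),"tilt",np.degrees(np.arccos(n[2])).round(2),len(w))
a=rc[2] if rc[1][0]<rc[1][1] else rc[2]-90   # short side direction = plate x
a=(a+90)%180-90
ctr=c+ex*rc[0][0]/1e3+ey*rc[0][1]/1e3
X=ex*np.cos(np.radians(a))+ey*np.sin(np.radians(a)); X*=np.sign(X[2]); Y=np.cross(n,X)
h=(W-ctr)@n; rel=W-ctr
rib=(h>.015)&(h<.05)&(abs(rel@X)<.04)&(abs(rel@Y)<.03)
q=rel[rib]; print("rib n",len(q),[np.percentile(q@b,[2,50,98]).round(4).tolist() for b in(X,Y,n)])
t=q[q@n>.035]; print("rib top",np.round([(np.percentile(t@b,1),np.percentile(t@b,99)) for b in(X,Y,n)],4).tolist() if len(t) else '')
print("ctr(top face)",ctr.round(4),"X",X.round(3),"Y",Y.round(3),"n",n.round(3),"yaw",np.degrees(np.arctan2(X[1],X[0])).round(2))
E
python3 cov.py w3.png
```

```text
time_s: 17.48
ee_pos: [0.57, 0.0294, 0.2999]
ee_rot: [3.135, -0.194, -0.0]
ft_force: [-0.4, -1.0, -0.6]
gripper_width: 0.999
grip_force: 0.0
tcp [0.57   0.0294 0.2999] [ 3.135 -0.194 -0.   ]
rect [-18.9  -4.1] [150.3 122. ] 89.88 tilt 40.55 4779
rib n 378 [[-0.0197, 0.0128, 0.0235], [-0.0061, -0.0004, 0.0054], [0.0167, 0.0372, 0.0391]]
rib top [[-0.0209, 0.0234], [-0.006, 0.0055], [0.0352, 0.0392]]
ctr(top face) [0.643  0.0319 0.0726] X [ 0.727 -0.22   0.65 ] Y [0.289 0.957 0.001] n [-0.623  0.187  0.76 ] yaw -16.84
```

View pics/w3.png

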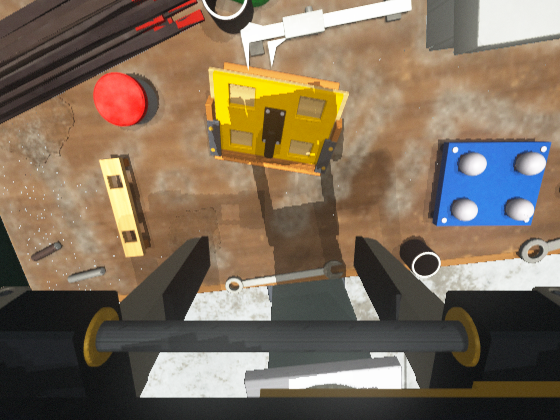

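The picture shows all four balls in the carrier at (472,163), (530,163), (465,209) and (519,209), with the rail empty. The cover's rib is at (272,133). Next I'll work out the tilted grasp.

```bash
cat > g.py <<'E'
from h import *
from scipy.spatial.transform import Rotation as Ro
a=np.radians(-16.7);t=np.radians(40)
X=np.array([np.cos(t)*np.cos(a),np.cos(t)*np.sin(a),np.sin(t)]);n=np.array([-np.sin(t)*np.cos(a),-np.sin(t)*np.sin(a),np.cos(t)]);Y=np.cross(n,X)
G=np.array([.643,.0319,.0726])+.001*X+.010*n
R1=np.c_[X,-Y,-n]
def show(tg):
    s=r.read_state(); R0=Ro.from_rotvec(s['ee_rot'])
    print("shift mm",((tg-s['ee_pos'])*1e3).round(1),"turn deg",np.degrees((Ro.from_matrix(R1)*R0.inv()).as_rotvec()).round(1))
if __name__=="__main__":
    print("X",X.round(3),"n",n.round(3)); show(G+.11*n); show(G)
E
python3 g.py
```

```text
X [ 0.734 -0.22   0.643] n [-0.616  0.185  0.766]
shift mm [-1.000e-01  2.530e+01 -1.348e+02] turn deg [ -8.2 -39.2  -9.2]
shift mm [  67.6    4.9 -219. ] turn deg [ -8.2 -39.2  -9.2]
```

```bash
python3 -m crank '[[0,5,-10,-2,-9.8,-2.3,1],[0,10,-20,-4.1,-19.6,-4.6,0.5],[0,15,-50,-6.2,-29.4,-6.9,0.1],[0,20,-80,-8.2,-39.2,-9.2,0.1],[0,25,-110,-8.2,-39.2,-9.2,0.1],[0,25,-135,-8.2,-39.2,-9.2,0.1],[0,25,-135,-8.2,-39.2,-9.2,0.1],[0,25,-135,-8.2,-39.2,-9.2,0.1]]'; python3 g.py; python3 cov.py w4.png
```

```text
time_s: 18.52
ee_pos: [0.5753, 0.0458, 0.1868]
ee_rot: [2.863, -0.413, 0.981]
ft_force: [0.7, 0.2, 1.2]
gripper_width: 0.554
grip_force: 0.0
X [ 0.734 -0.22   0.643] n [-0.616  0.185  0.766]
shift mm [ -5.5   8.  -21.6] turn deg [-0.9 -2.  -0.4]
shift mm [  62.3  -12.3 -105.9] turn deg [-0.9 -2.  -0.4]
tcp [0.5753 0.0458 0.1868] [ 2.863 -0.413  0.981]
rect [ 0.1 -1.1] [121.2 150.4] 0.08 tilt 41.87 9158
rib n 592 [[-0.0188, 0.0066, 0.0244], [-0.0055, 0.0001, 0.0053], [0.019, 0.0375, 0.0392]]
rib top [[-0.02, 0.024], [-0.0055, 0.0053], [0.0352, 0.0392]]
ctr(top face) [0.642  0.0319 0.0727] X [ 0.714 -0.211  0.667] Y [ 0.284  0.959 -0.001] n [-0.64   0.19   0.745] yaw -16.48
```

View pics/w4.png

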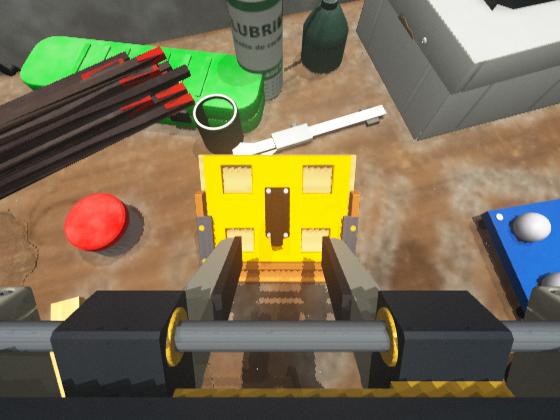

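```bash
python3 -m crank '[[0,0,0,0,0,0,0.1],[0,0,0,0,0,0,0.1]]'; cat > o.py <<'E'
from g import *
show(G+.11*n); show(G+.03*n)
for nm in("wrist","scene","top"):
    im,d,K,T=grab(nm); W=cloud(d,K,T); q=W-np.array([.643,.0319,.0726]); x,y,h=q@X,q@Y,q@n
    for lo in(-.04,-.02,-.01):
        m=(x>.066)&(x<.16)&(abs(y)<.09)&(h>lo)&(h<.2); print(nm,lo,m.sum(),np.nanmin(x[m]) if m.sum() else '',np.nanmin(abs(y[m])) if m.sum() else '')
E
python3 o.py
```

```text
time_s: 18.82
ee_pos: [0.575, 0.047, 0.1865]
ee_rot: [2.864, -0.406, 0.981]
ft_force: [-0.3, -0.4, -0.6]
gripper_width: 0.552
grip_force: 0.0
shift mm [ -5.2   6.9 -21.4] turn deg [-0.8 -2.  -0.6]
shift mm [ 44.1  -7.9 -82.7] turn deg [-0.8 -2.  -0.6]
wrist -0.04 279 0.10612048670181101 0.08055973017002496
wrist -0.02 279 0.10612048670181101 0.08055973017002496
wrist -0.01 275 0.10612048670181101 0.08055973017002496
scene -0.04 16 0.10927514734921036 0.08192038119359658
scene -0.02 16 0.10927514734921036 0.08192038119359658
scene -0.01 15 0.1095451290627132 0.08192038119359658
top -0.04 30 0.10567324589522308 0.08035438307870385
top -0.02 30 0.10567324589522308 0.08035438307870385
top -0.01 30 0.10567324589522308 0.08035438307870385
```

```bash
python3 -m crank '[[8,3,-35,-0.8,-2,-0.6,0.1],[20,-0.5,-52,-0.8,-2,-0.6,0.1],[32,-4,-67,-0.8,-2,-0.6,0.1],[44,-8,-83,-0.8,-2,-0.6,0.1],[44,-8,-83,-0.8,-2,-0.6,0.1],[44,-8,-83,-0.8,-2,-0.6,0.1]]'; python3 - <<'E'
from g import *
show(G)
im,d,K,T=grab("top"); W=cloud(d,K,T); q=W-np.array([.643,.0319,.0726]); x,y,h=q@X,q@Y,q@n
m=(x>.066)&(x<.16)&(abs(y)<.11)&(h>-.02)&(h<.2)
print(np.c_[x[m],y[m],h[m]][::6].round(3).tolist()); print(W[m].min(0),W[m].max(0))
E
```

```text
time_s: 19.73
ee_pos: [0.6293, 0.0302, 0.1376]
ee_rot: [2.886, -0.395, 0.928]
ft_force: [0.9, 0.2, 0.3]
gripper_width: 0.549
grip_force: 0.0
shift mm [  8.3   3.3 -56.7] turn deg [-1.1 -4.2 -1.1]
[[0.157, 0.108, -0.0], [0.155, 0.104, 0.005], [0.148, 0.105, 0.003], [0.136, 0.109, -0.007], [0.135, 0.103, -0.008], [0.136, 0.1, 0.004], [0.142, 0.085, 0.005], [0.136, 0.098, 0.009], [0.14, 0.083, 0.007], [0.133, 0.1, 0.01], [0.136, 0.086, 0.005], [0.129, 0.102, 0.01], [0.132, 0.088, 0.004], [0.126, 0.1, 0.007], [0.122, 0.109, 0.01], [0.12, 0.097, -0.007], [0.114, 0.105, -0.009], [0.113, 0.097, -0.001], [0.109, 0.108, 0.005], [0.112, 0.094, -0.001], [0.105, 0.108, 0.001], [0.109, 0.093, -0.002], [0.103, 0.109, 0.006], [0.106, 0.095, 0.001], [0.101, 0.106, 0.006], [0.096, 0.109, 0.001], [0.069, 0.079, 0.16], [0.071, 0.082, 0.174], [0.07, 0.085, 0.18], [0.07, 0.073, 0.169], [0.071, 0.077, 0.18], [0.07, 0.044, 0.153], [0.071, 0.077, 0.188], [0.07, 0.066, 0.177], [0.071, 0.038, 0.156], [0.069, 0.079, 0.189], [0.072, 0.065, 0.187], [0.071, 0.044, 0.168], [0.069, 0.033, 0.154], [0.069, 0.069, 0.1
[... 311 characters left out ...]
.006, 0.195], [0.073, -0.046, 0.166], [0.071, -0.059, 0.154], [0.07, -0.041, 0.17], [0.071, -0.054, 0.162], [0.067, -0.009, 0.195], [0.069, -0.052, 0.165], [0.066, -0.008, 0.199], [0.068, -0.055, 0.167], [0.069, -0.085, 0.147], [0.068, -0.061, 0.168], [0.067, -0.073, 0.157], [0.066, -0.074, 0.16], [0.07, -0.092, 0.156], [0.067, -0.08, 0.164], [0.066, -0.059, 0.183], [0.074, -0.084, 0.18], [0.073, -0.096, 0.169], [0.072, -0.078, 0.187], [0.074, -0.091, 0.181], [0.068, -0.076, 0.184], [0.074, -0.09, 0.187], [0.07, -0.082, 0.19], [0.072, -0.095, 0.185], [0.069, -0.089, 0.188], [0.066, -0.09, 0.187], [0.069, -0.099, 0.191]]
[ 0.54725365 -0.04755263  0.13263505] [0.78968846 0.13423299 0.26784244]
```

```bash
python3 -c "
from workcell import r; print(r.read_state()['joint_pos'].round(3))"
```

```text
[ 0.197  0.277  2.147 -1.075  0.306  3.017]
```

Joint 6 is at its limit, so the arm could not finish that turn. The pads are flat, so I can pitch the tool about the rib's thickness axis. I'll grip with the tool only 18° from vertical.

```bash
cat > g2.py <<'E'
from g import *
C=np.array([.6425,.0319,.0726])
def Rt(tilt):
    b=np.radians(tilt); z=np.array([np.sin(b)*np.cos(a),np.sin(b)*np.sin(a),-np.cos(b)]); return np.c_[np.cross(-Y,z),-Y,z]
R2=Rt(18); G2=C-.005*X+.012*n
def show2(tg,R=R2):
    s=r.read_state(); R0=Ro.from_rotvec(s['ee_rot'])
    print("shift mm",((tg-s['ee_pos'])*1e3).round(1),"turn deg",np.degrees((Ro.from_matrix(R)*R0.inv()).as_rotvec()).round(1),"q",s['joint_pos'].round(2))
if __name__=="__main__":
    print("z_t",R2[:,2].round(3)); show2(G2-.06*R2[:,2]); show2(G2)
E
python3 g2.py
```

```text
z_t [ 0.296 -0.089 -0.951]
shift mm [-15.7  10.2  -2.2] turn deg [ 5.  17.  -1.1] q [ 0.2   0.28  2.15 -1.08  0.31  3.02]
shift mm [  2.1   4.9 -59.3] turn deg [ 5.  17.  -1.1] q [ 0.2   0.28  2.15 -1.08  0.31  3.02]
```

```bash
python3 -m crank '[[-8,5,5,2.5,8.5,-0.5,0.1],[-16,10,5,5,17,-1,0.1],[-16,10,-2,5,17,-1,0.1],[-16,10,-2,5,17,-1,0.1],[-16,10,-2,5,17,-1,0.1]]'; python3 g2.py
```

```text
time_s: 20.4
ee_pos: [0.6134, 0.0393, 0.1355]
ee_rot: [3.025, -0.443, 0.481]
ft_force: [0.2, -0.3, -0.5]
gripper_width: 0.553
grip_force: 0.0
z_t [ 0.296 -0.089 -0.951]
shift mm [0.3 1.2 0.1] turn deg [ 0.1  0.1 -0. ] q [ 0.14  0.3   1.96 -0.23  0.61  2.17]
shift mm [ 18.   -4.1 -57. ] turn deg [ 0.1  0.1 -0. ] q [ 0.14  0.3   1.96 -0.23  0.61  2.17]
```

```bash
python3 -m crank '[[5,-1,-16,0,0,0,0.1],[11,-2.5,-35,0,0,0,0.1],[16,-4,-50,0,0,0,0.1],[18,-4,-57,0,0,0,0.1],[18,-4,-57,0,0,0,0.1],[18,-4,-57,0,0,0,0.1]]'; python3 g2.py; python3 cov.py w5.png
```

```text
time_s: 21.15
ee_pos: [0.632, 0.0362, 0.0789]
ee_rot: [3.028, -0.442, 0.479]
ft_force: [0.8, 1.2, 0.7]
gripper_width: 0.544
grip_force: 0.0
z_t [ 0.296 -0.089 -0.951]
shift mm [-18.3   4.3  56.8] turn deg [-0.  -0.  -0.1] q [ 0.13  0.41  1.96 -0.26  0.5   2.2 ]
shift mm [-0.6 -1.  -0.3] turn deg [-0.  -0.  -0.1] q [ 0.13  0.41  1.96 -0.26  0.5   2.2 ]
tcp [0.632  0.0362 0.0789] [ 3.028 -0.442  0.479]
rect [-30.2  -0.5] [121. 151.] 0.17 tilt 40.07 17563
rib n 3033 [[-0.0178, 0.0124, 0.023], [-0.0289, -0.0003, 0.029], [0.0161, 0.0369, 0.0489]]
rib top [[-0.02, 0.0227], [-0.0294, 0.0294], [0.0351, 0.0495]]
ctr(top face) [0.6423 0.0316 0.073 ] X [ 0.734 -0.215  0.644] Y [ 0.283  0.959 -0.002] n [-0.617  0.183  0.765] yaw -16.32
```

View pics/w5.png

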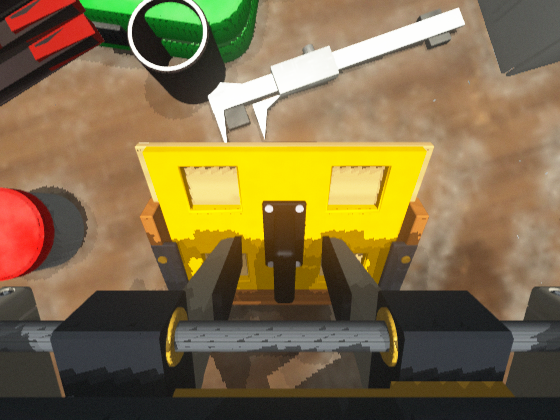

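The fingers straddle the rib at (285,250), and the plate lies square between the cheeks. Close.

```bash
python3 -m crank '[[0,-1,0,0,0,0,-0.3],[0,-1,0,0,0,0,-1],[0,-1,0,0,0,0,-1],[0,-1,0,0,0,0,-1],[0,-1,0,0,0,0,-1],[0,-1,0,0,0,0,-1]]' 55
```

```text
time_s: 21.95
ee_pos: [0.6318, 0.0351, 0.0786]
ee_rot: [3.028, -0.442, 0.478]
ft_force: [-0.9, -0.9, 1.2]
gripper_width: 0.129
grip_force: 55.0
```

```bash
python3 -m crank '[[3.4,-1,4,0,0,0,-1],[7,-2,7.2,0,0,0,-1],[14.3,-4.2,13.6,0,0,0,-1],[21.6,-6.3,20,0,0,0,-1],[21.6,-6.3,20,0,0,0,-1]]'
```

```text
time_s: 22.58
ee_pos: [0.6547, 0.0287, 0.0995]
ee_rot: [3.028, -0.442, 0.481]
ft_force: [-0.3, 0.9, -2.5]
gripper_width: 0.128
grip_force: 55.0
```

```bash
python3 -m crank '[[7.3,-2.1,6.5,0,0,0,-1],[14.7,-4.3,13,0,0,0,-1],[22,-6.4,19.4,0,0,0,-1],[29.4,-8.6,25.9,0,0,0,-1],[33.1,-9.7,29,0,0,0,-1],[33.1,-9.7,29,0,0,0,-1],[33.1,-9.7,29,0,0,0,-1]]'; python3 cov.py w6.png
```

```text
time_s: 23.45
ee_pos: [0.6861, 0.0192, 0.1272]
ee_rot: [3.028, -0.442, 0.477]
ft_force: [-0.8, 0.3, -1.3]
gripper_width: 0.126
grip_force: 55.0
tcp [0.6861 0.0192 0.1272] [ 3.028 -0.442  0.477]
rect [-26.2  -0.5] [121.1 151.2] 0.14 tilt 40.07 17954
rib n 3418 [[-0.0171, 0.0163, 0.023], [-0.0191, -0.0003, 0.019], [0.0163, 0.0373, 0.0492]]
rib top [[-0.0197, 0.0227], [-0.0202, 0.0202], [0.0352, 0.0498]]
ctr(top face) [0.6968 0.0162 0.1214] X [ 0.734 -0.216  0.644] Y [ 0.284  0.959 -0.002] n [-0.617  0.184  0.765] yaw -16.41
```

View pics/w6.png

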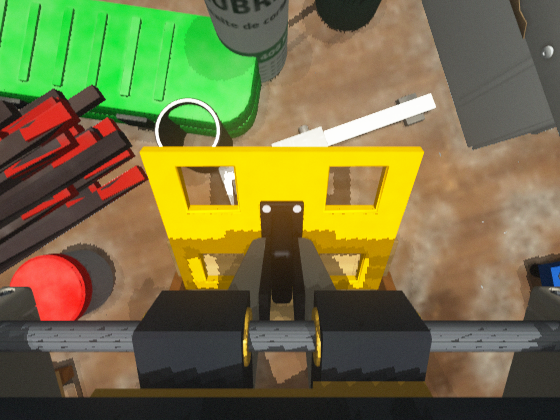

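The cover is 74 mm up the slope, past the lips and cheeks, with the rib at (282,255) still held straight. Lift off along the normal.

```bash
python3 -m crank '[[-3,1,4,0,0,0,-1],[-10,3,12,0,0,0,-1],[-25,7,31,0,0,0,-1],[-45,13,56,0,0,0,-1],[-65,10,90,0,0,0,-1],[-90,0,120,0,0,0,-1],[-110,-10,140,0,0,0,-1],[-110,-10,140,0,0,0,-1],[-110,-10,140,0,0,0,-1]]'
cat > fin.py <<'E'
from h import *
from scipy.spatial.transform import Rotation as Ro
import sys
st=r.read_state(); im,d,K,T=grab("wrist"); W=cloud(d,K,T); p=st['ee_pos']; R0=Ro.from_rotvec(st['ee_rot']).as_matrix()
H,S,V=cv2.split(cv2.cvtColor(im,cv2.COLOR_BGR2HSV))
w0=W[(H>22)&(H<34)&(S>150)&(np.linalg.norm(W-p,axis=-1)<.13)]; w=w0
for _ in range(6):
    c=np.median(w,0) if _==0 else w.mean(0); n=np.linalg.svd(w-c,full_matrices=False)[2][2]; n*=np.sign(n[2]); w=w0[abs((w0-c)@n)<.003]
X0=R0[:,0]; X0=X0-n*(X0@n); X0/=np.linalg.norm(X0); Y0=np.cross(n,X0)
rc=cv2.minAreaRect((np.c_[(w-c)@X0,(w-c)@Y0]*1000).astype(np.float32))
print("rect",np.round(rc[1],1),round(rc[2],2)); al=(rc[2]+45)%90-45
ctr=c+X0*rc[0][0]/1e3+Y0*rc[0][1]/1e3; X=X0*np.cos(np.radians(al))+Y0*np.sin(np.radians(al)); P=np.c_[X,np.cross(n,X),n]
o=ctr-.006*n
yw=np.radians(-6.65); F=Ro.from_euler('z',yw).as_matrix(); tgt=np.array([.5124,-.2866,.096])
Rf=F@P.T@R0; pf=tgt+F@P.T@(p-o)
print("plate origin",o.round(4),"tilt",np.degrees(np.arccos(n[2])).round(2),"yaw",np.degrees(np.arctan2(X[1],X[0])).round(2),"q",st['joint_pos'].round(2))
print("final tcp",pf.round(4),"z_t",Rf[:,2].round(3),"shift mm",((pf-p)*1e3).round(1),"turn",np.degrees(Ro.from_matrix(Rf@R0.T).as_rotvec()).round(2))
E
python3 fin.py; python3 - <<'E'
import numpy as np
from h import *
z=np.load('/tmp/top.npz');W=cloud(z['d'],z['K'],z['T'])
m=(W[...,1]<-.1)&(W[...,1]>-.5)&(W[...,2]>.15)&(W[...,0]>.55)&(W[...,0]<.8); print("box front x",np.percentile(W[m][:,0],[0,1,5]),"z",np.percentile(W[m][:,2],[5,50,99]),"ymax",W[m][:,1].max())
E
```

```text
time_s: 24.62
ee_pos: [0.5766, 0.0094, 0.2675]
ee_rot: [3.028, -0.442, 0.479]
ft_force: [0.1, 0.1, -1.7]
gripper_width: 0.121
grip_force: 55.0
rect [151.1 121. ] 89.92
plate origin [0.591  0.0053 0.2572] tilt 40.01 yaw -16.73 q [ 0.08  0.07  1.91 -0.15  0.87  2.02]
final tcp [ 0.5075 -0.2862  0.1135] z_t [-0.373  0.043 -0.927] shift mm [ -69.  -295.7 -153.9] turn [ 8.02 39.25  9.63]
box front x [0.68774829 0.68953261 0.69387512] z [0.16957239 0.22759893 0.26570713] ymax -0.15941405878470274
```

```bash
python3 -m crank '[[-5,-20,0,1.2,6,1.4,-1],[-15,-60,0,2.4,11.8,2.9,-1],[-25,-105,0,4,19.6,4.8,-1],[-38,-155,0,5.6,27.5,6.7,-1],[-50,-205,-10,7.2,35.3,8.7,-1],[-60,-255,-30,8,39.25,9.6,-1],[-67,-285,-50,8,39.25,9.6,-1],[-69,-296,-70,8,39.25,9.6,-1],[-69,-296,-80,8,39.25,9.6,-1],[-69,-296,-80,8,39.25,9.6,-1],[-69,-296,-80,8,39.25,9.6,-1]]'; python3 fin.py
```

```text
time_s: 26.05
ee_pos: [0.5083, -0.286, 0.1885]
ee_rot: [-3.059, 0.174, 0.594]
ft_force: [0.9, -0.4, -2.2]
gripper_width: 0.125
grip_force: 55.0
rect [150.8 121.6] 89.89
plate origin [ 0.5128 -0.2862  0.1709] tilt 0.16 yaw -6.61 q [-0.44  0.53  1.48 -0.12  1.5   1.28]
final tcp [ 0.5079 -0.2864  0.1136] z_t [-0.374  0.044 -0.926] shift mm [ -0.4  -0.5 -74.9] turn [ 0.1   0.13 -0.04]
```

Well aligned. I'll lower it to about 3.5 cm above the balls.

```bash
python3 -m crank '[[-0.5,-0.5,-20,0,0,0,-1],[-0.5,-0.5,-45,0,0,0,-1],[-0.5,-0.5,-65,0,0,0,-1],[-0.5,-0.5,-74,0,0,0,-1],[-0.5,-0.5,-75,0,0,0,-1],[-0.5,-0.5,-75,0,0,0,-1],[-0.5,-0.5,-75,0,0,0,-1]]'; python3 fin.py; python3 - <<'E'
from h import *
grab("scene","end.png")
E
```

```text
time_s: 26.98
ee_pos: [0.5074, -0.2876, 0.1133]
ee_rot: [-3.058, 0.176, 0.594]
ft_force: [-0.2, -0.4, -2.8]
gripper_width: 0.128
grip_force: 55.0
rect [151.  121.5] 89.85
plate origin [ 0.5121 -0.2877  0.0957] tilt 0.17 yaw -6.72 q [-0.44  0.61  1.53 -0.12  1.37  1.29]
final tcp [ 0.5078 -0.2865  0.1136] z_t [-0.374  0.044 -0.926] shift mm [0.3 1.  0.3] turn [0.12 0.12 0.07]
```

View pics/end.png

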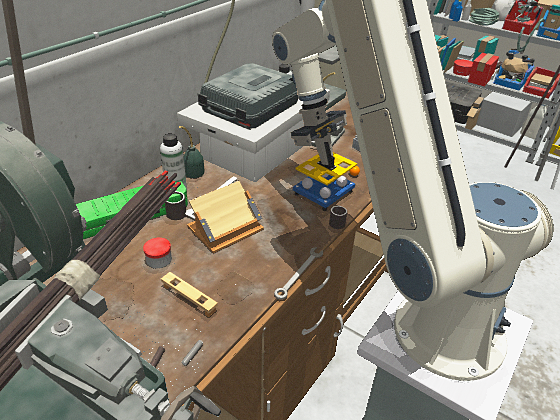

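The final view shows the cover level at (330,168) over the loaded carrier, the rail and rack empty, and the spanner, coupling and tin in place. Handing in.

```bash
python3 -c "
from workcell import r; print(r.close_job())"
```

```text
the job is handed in; nothing more can be done
None
```

I put both rail balls in the carrier's two empty wells, and the arm is holding the cover level, rib up, centred and square over the carrier, about 37 mm above the balls; the job was handed in at about 27 s.

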